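Hang a yoke bracket on the bracket tree

TASK

Turn the bracket tree until its empty arm stands over the yellow pointer on the foot. Then hang the blue bracket on that arm, its hole over the pin and its legs on either side of the arm, and with the bracket press the stiff orange sleeve fully home against its stop: firmly but gently, pressing on the tree with the bracket never harder than 30 N. Let go, and leave the arm over the pointer and the other things on the table where they are.

Things in the scene. Friction and masses are not known exactly. Their poses are not given: they have to be found in the camera images.
- tree (a joint): turning angle (rad) of the bracket tree, a level four-armed aluminium cross on a dark upright post. 0 = its empty arm stands over the foot's yellow pointer; positive = anticlockwise from above; range 2.6 either way. The hinge is stiff (about 0.3 N m) and stays where it is left
- hub (a point): centre of the tree's cross on its turning axis, at the arms' top face (110 mm above the table). Three arms carry fixed black or grey brackets, 64 mm wide, spanning from 28 mm below (legs) to 54 mm above (pins) this level; the fourth is empty but for a bare upright steel pin with an orange sleeve. Nothing else rises above the arms
- foot: round dark steel foot of the tree, 110 mm across, 16 mm high, fixed to the table. Origin: centre of its underside, on the tree's turning axis. A yellow pointer lies along its own -x axis, roughly towards the robot
- branch_end (a point): on the empty arm's pin axis, at the arm's top face, 110 mm from the turning axis; own -x points outwards along the arm, z up. Arm 20 mm wide, 12 thick, ending 15 mm beyond the pin. Pin upright, 10 mm thick, top 6 mm tapered, its tip 56 mm above this point give or take 5 mm: it is screwed up or down by hand, and this height is NOT measured but must be felt or seen; it does not give under load
- sleeve (a joint): how far (m) the orange sleeve on the empty pin is pushed down: 0 = up as found, 0.010 = at its stop. Sleeve 22 mm across, 12 mm high; when up, its top is 28 mm below the pin's tip (so its height is as unsure as the pin's). It slides stiffly: about 8 N moves it, it stays where it is left, and at the stop the force rises sharply, so press slowly
- yoke_eye (a point): centre of the blue bracket's upright 13 mm hole, 54 mm above its feet. An upside-down U of 80 to 170 g standing loose: bridge 24 (own x) by 64 (own y) by 16 mm (z; this point half-way up), legs 8 mm thick, 46 mm long under both ends, 48 mm gap between. Hung up, the bridge sits on the sleeve, pin through the hole, a leg each side of the arm: own x along the arm, either way round
- cap_a: black lens cap, disc 54 mm across, 15 mm high, lying loose; bystander. Origin: centre of its underside
- adapter: brass adapter ring, 52 mm across, 12 mm high, lying loose; bystander. Origin: centre of its underside
- dish: small white ceramic dish, 70 mm across, 25 mm high; bystander. Origin: centre of its underside
- driver: screwdriver with red handle lying flat; bystander. Origin: under its middle
- post: steel optics post standing upright, 13 mm thick, 75 mm high, with a wider head; bystander. Origin: centre of its underside
- jar: amber jar, 48 mm across, 60 mm high; bystander. Origin: centre of its underside
- tube: black lens tube standing upright, 40 mm across, 70 mm high; bystander. Origin: centre of its underside

How it is judged:
By the outcome, as a careful person would: the job done as asked, in the order asked, and still so for the second after the job is handed in, with the robot touching nothing.
It also fails if it takes over 69 s, if anything falls off the work surface, if the arm or the gripper's body presses on something with over 40 N, if the wrist force passes 120 N, or if a joint passes its speed limit or range.

ROBOT

A 6-joint arm with a two-finger parallel gripper is mounted at the origin on the work surface. World frame = base frame: x ahead of the robot, y to its left, z up, the work surface at z = 0. Lengths are in mm, angles in rad, forces in N, time in s.
With the tool pointing down it reaches from about 250 to 800 mm from the base axis. Payload 3.9 kg.
Tool frame: the origin (TCP) lies on the centre line of the jaws, within the pads' length; the fingertips stand 14 mm ahead of it and the grasp point (between the pads) lies 5 mm behind it; z points along the fingers, y is the direction in which the jaws open and shut (so a half turn about z gives the same grasp; the last joint's range is limited). The gripper opens to 85 mm and grips with 20 to 120 N. Pads are 22 mm wide; open, the fingers measure 114 mm over their backs; the gripper's body (76 mm by 85 mm) begins 54 mm behind the grasp point. The pads swing forward as they close: fully open they stand 13 mm farther back than shut.
Start: joints at [-1.11, 0.26, -0.138, 1.173, 0, 1.571], TCP at [233.443, -470.234, 245.304] pointing down, gripper open.
Joint ranges: [-2.78, 2.78], [-0.83, 1.72], [-1.28, 1.37], [-1.9, 2.12], [-1.57, 1.48], [-3.14, 3.14]. Speed limits (rad/s): [2.57, 2.57, 3.14, 3.14, 3.14, 3.14].

INTERFACE

Orientations are given as a 3x3 rotation matrix whose columns are the frame's x, y, z axes.
In Python, from workcell import monitor, cams, workorder gives the robot as it stands.
- The arm moves only by the shell command python3 -m pendant 'ROWS' [FORCE]. ROWS is JSON, one flat list of numbers, 5 for each row, row after row: the opening, from 0 (shut) to 1 (fully open), then the shift along the world's x, y, z in cm, then the turn about the world's z in degrees. In form: [claw, dx, dy, dz, spin, claw, dx, dy, dz, spin, ...]. A call has 1 to 10 rows; each row is the pose to reach, as a shift and turn from the pose measured when the call began; what a row does not reach only later rows make up. A row lasts 1/10 s, in which the tool goes at most 50 mm and 8.59 degrees, less where a joint would pass 70% of its speed; a pose out of reach is approached as far as the arm can. A call with a gripper value outside its range is refused whole. The fingers move at their own pace and stop on an object; FORCE is the grip in N (left out, the last holds). Time passes only in rows, so rows that repeat a pose let the fingers close. It gives the time, the measured TCP pose, the force and the opening at its end, in the units of the state.
- monitor.read_state(): the state, without advancing time (a new reading comes with each control period).
- cams.grab_frame(name): name is "side" or "top"; returns the picture (420x560x3 uint8, blue, green, red); there is no depth.
- cams.calibration(name): a dict with "intrinsics" (3x3 intrinsics, pixels), "k1" (the pictures are not rectified: a ray, as slopes to the right and down, at radius r is drawn at 1 + k1 r^2 times it, then the intrinsics apply), "R" (3x3) and "t" (3): a world point X has camera coordinates R X + t. Camera axes: x right, y down, z forward; pixel columns grow to the right and rows downward; lengths in mm; the calibration is good to about 2 mm. A picture is of the moment at which its call begins. calibration takes no time and is no camera call.
- workorder.close_job(): hands the job in, once; it reports no verdict.
The state is a dict: "time_s": time; "joint_positions": joint angles; "joint_vel": joint speeds; "joint_efforts": joint torques, N m; "tool_pos": TCP position; "eef_rot": TCP orientation; "force": force on the tool from outside, world axes, zero at the start; "torque": the same for the moment, N m; "finger_gap": finger opening in mm.
Only numpy, scipy, OpenCV 4.12 (cv2) and the standard library are available. Lean on these libraries where they do the work, as an engineer would, in place of code of your own. Each camera call takes 0.05 s, during which the arm holds its last target.

## Working session

There is one attempt and no reset: what is moved stays moved. The work goes in short steps, Python scripts to look and compute and a shell command to move; the robot and the scene stay as the last step left them, time stands still between calls to the robot, and variables do not carry over. Pictures are saved under pics/ and viewed, and the job is handed in when it is done.

```bash
ls; mkdir -p pics
python3 - <<'E'
from workcell import monitor,cams
import cv2
print(monitor.read_state())
for n in("side","top"):
    cv2.imwrite(f"pics/{n}0.png",cams.grab_frame(n)); print(n,cams.calibration(n))
E
```

```text
pics
{'time_s': 0.0, 'joint_positions': array([-1.10999068e+00,  2.60688207e-01, -1.39403564e-01,  1.17268721e+00,
       -2.41267015e-05,  1.57079130e+00]), 'joint_vel': array([-7.85269829e-04,  1.81038379e-04, -8.46661490e-05, -6.47945166e-04,
        6.07542052e-04, -3.22781037e-04]), 'joint_efforts': array([ 1.04201834e-03, -4.05681825e+01,  2.53920329e+01,  1.87236123e-02,
        6.00473800e-05, -6.02442043e-06]), 'tool_pos': array([ 233.14920182, -469.6469849 ,  244.44962546]), 'eef_rot': array([[ 8.95692286e-01,  4.44673491e-01, -9.03238241e-04],
       [ 4.44674407e-01, -8.95690547e-01,  1.76512718e-03],
       [-2.41166882e-05, -1.98265773e-03, -9.99998034e-01]]), 'force': array([ 0.16548055, -0.52409211, -0.36936066]), 'torque': array([ 0.01822271,  0.08112209, -0.02406603]), 'finger_gap': 85.5071068464}
side {'intrinsics': array([[466.67447467,   0.        , 279.95322553],
       [  0.        , 466.67447467, 212.85294547],
       [  0.        ,   0.        ,   1.        ]]), 'k1': -0.04765893422366885, 'R': array([[-0.7447511 , -0.66734185, -0.00080885],
       [-0.41360583,  0.46253313, -0.7842151 ],
       [ 0.52371367, -0.58371051, -0.62048854]]), 't': array([420.25467167, 330.78294266, 806.8407857 ])}
top {'intrinsics': array([[515.51280647,   0.        , 293.01322827],
       [  0.        , 515.51280647, 208.84483234],
       [  0.        ,   0.        ,   1.        ]]), 'k1': -0.00010704535820300335, 'R': array([[ 0.00366436, -0.99998381,  0.00435246],
       [-0.98884439, -0.00427159, -0.14889099],
       [ 0.14890717, -0.00375831, -0.98884404]]), 't': array([  -5.98456422,  590.88003582, 1195.83902967])}
```

View pics/side0.png

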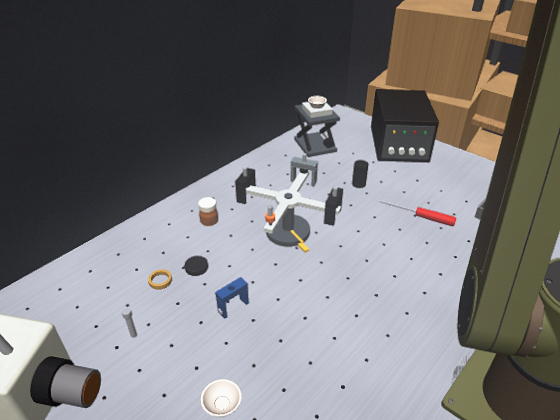

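View pics/top0.png

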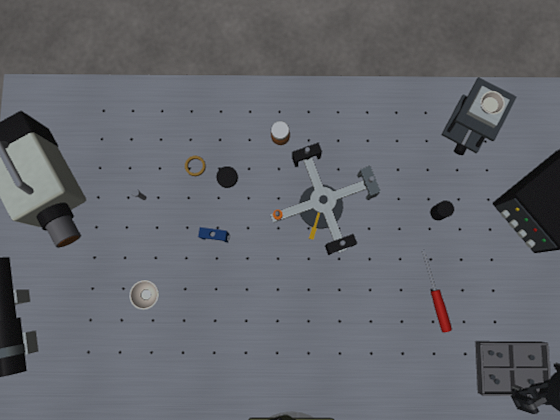

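```bash
cat > h.py <<'E'
import numpy as np,cv2
from workcell import cams
C={n:cams.calibration(n) for n in("side","top")}
def proj(n,X):
    c=C[n];p=np.atleast_2d(X)@c["R"].T+c["t"];s=p[:,:2]/p[:,2:];r2=(s**2).sum(1,keepdims=True);s=s*(1+c["k1"]*r2)
    K=c["intrinsics"];return s*[K[0,0],K[1,1]]+[K[0,2],K[1,2]]
def ray(n,u,v):
    c=C[n];K=c["intrinsics"];d=np.array([(u-K[0,2])/K[0,0],(v-K[1,2])/K[1,1]]);s=d.copy()
    for _ in range(20): s=d/(1+c["k1"]*(s@s))
    return -c["R"].T@c["t"],c["R"].T@np.array([s[0],s[1],1])
def atz(n,u,v,z):
    o,d=ray(n,u,v);return o+d*(z-o[2])/d[2]
def tri(a,b):
    o1,d1=ray("side",*a);o2,d2=ray("top",*b)
    s=np.linalg.lstsq(np.c_[d1,-d2],o2-o1,rcond=None)[0];p,q=o1+s[0]*d1,o2+s[1]*d2
    return (p+q)/2,np.linalg.norm(p-q)
def crop(f,o,x,y,w,h,k): 
    cv2.imwrite(o,cv2.resize(cv2.imread(f)[y:y+h,x:x+w],None,fx=k,fy=k,interpolation=cv2.INTER_CUBIC))
E
python3 -c "
from h import *
crop('pics/top0.png','pics/t1.png',180,120,160,120,5)
crop('pics/side0.png','pics/s1.png',180,150,200,150,4)"
```

```text
(no output)
```

View crops.

View pics/t1.png

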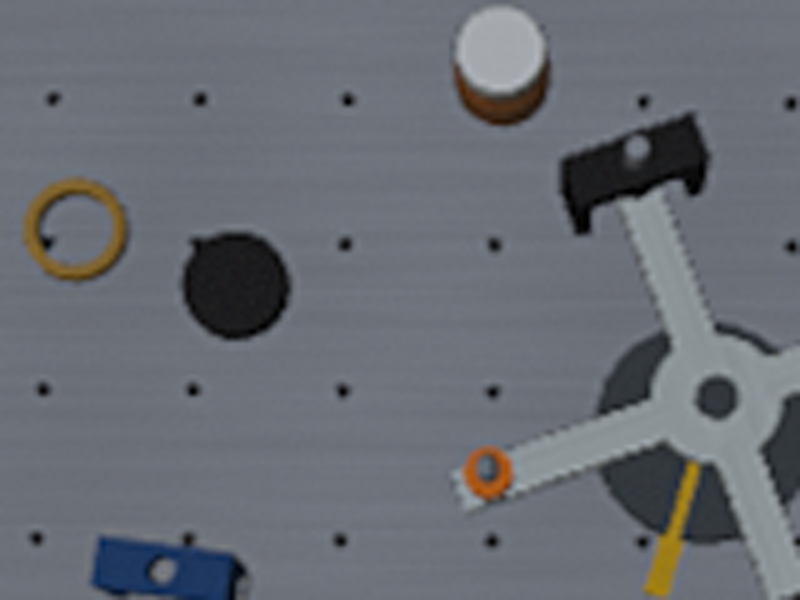

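View pics/s1.png

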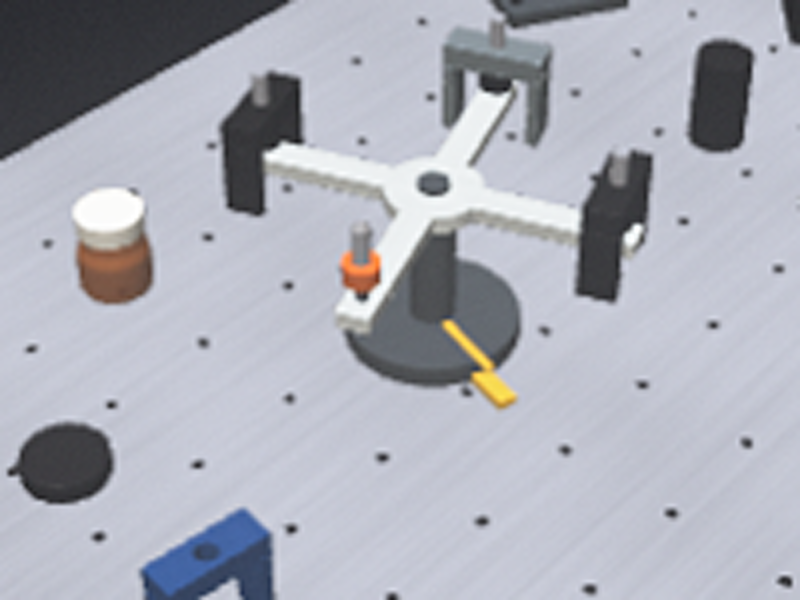

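Run:
```python
from h import *
np.set_printoptions(precision=1,suppress=True)
hub,e=tri((288.25,196),(323.4,199.6));print("hub",hub,e,atz("top",323.4,199.6,110),atz("side",288.25,196,110))
print("tip",tri((270.5,206),(277.5,213)))
print("eye",tri((231.75,287.75),(212.6,234)),atz("top",212.6,234,62),atz("side",231.75,287.75,62))
for z in(5,10,16):
  a=atz("top",318.6,213,z);b=atz("top",311.6,237.5,z);c=atz("side",180+447/4,150+323/4,z);d=atz("side",180+500/4,150+398/4,z)
  print(z,a,b,np.degrees(np.arctan2(*(a-b)[1::-1])),c,d,np.degrees(np.arctan2(*(c-d)[1::-1])))
crop('pics/top0.png','pics/t2.png',180,200,160,60,5)
crop('pics/side0.png','pics/s2.png',195,180,140,140,4)
```

```text
hub [602.6 -72.4 111.7] 0.5151786386506563 [602.6 -72.7 110. ] [604.3 -74.  110. ]
tip (array([563.9,  30.4, 160.8]), np.float64(0.38099428122545353))
eye (array([527.8, 185.6,  60.7]), np.float64(0.35453744614956584)) [527.6 185.3  62. ] [527.1 186.5  62. ]
5 [586.7 -67.3   5. ] [525.7 -49.8   5. ] -15.976799400189432 [595.  -78.3   5. ] [526.9 -47.4   5. ] -24.40257135575377
10 [585.9 -67.   10. ] [525.2 -49.6  10. ] -15.976799400189435 [591.3 -73.8  10. ] [523.6 -43.1  10. ] -24.402571355753828
16 [585.1 -66.7  16. ] [524.6 -49.4  16. ] -15.976799400189423 [586.8 -68.5  16. ] [519.6 -38.   16. ] -24.402571355753803
```

View pics/t2.png

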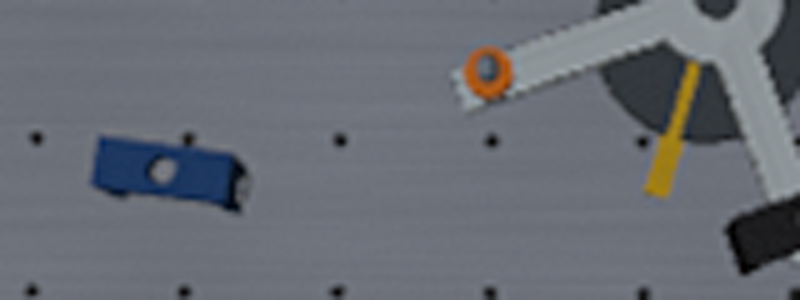

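View pics/s2.png

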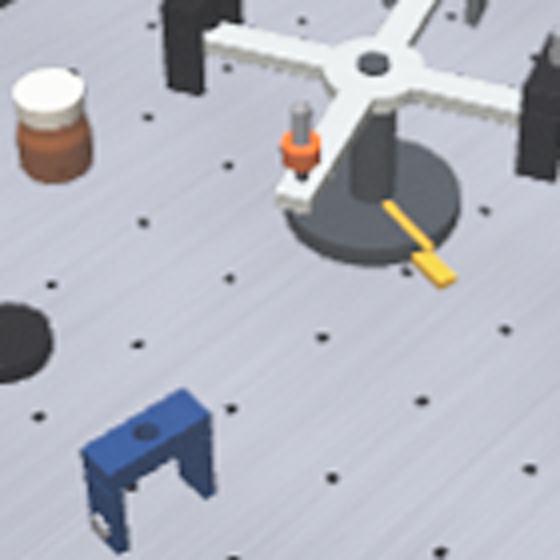

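Run:
```python
from h import *
np.set_printoptions(precision=1,suppress=True)
h=np.array([603.,-73])
def ang(p): d=p[:2]-h; return np.degrees(np.arctan2(d[1],d[0])),np.hypot(*d)
T=lambda x,y:(180+x/5,200+y/5)
S=lambda x,y:(195+x/4,180+y/4)
for nm,t,s,z in[("n0",(693,65),(388,204),17),("n1",(674,135),(430,247),17),("w0",(671,138),(424,255),3),("w1",(656,194),(446,282),3)]:
  a,b=atz("top",*T(*t),z),atz("side",*S(*s),z);print(nm,a,ang(a),b,ang(b),tri(S(*s),T(*t)))
# foot outline check
g=np.linspace(0,2*np.pi,9)[:-1]
print(proj("top",np.c_[h[0]+55*np.cos(g),h[1]+55*np.sin(g),0*g+16])-[180,120])
# arm end corners, bracket corners
for c in[(455,75),(470,110)]: a=atz("top",*T(*c),110);print(a,ang(a))
for c in[(101,136),(246,155),(232,207),(93,185)]: print("blue",atz("top",*T(*c),62))
for c in[(183,390),(212,412),(105,476),(83,452)]: print("blueS",atz("side",*S(*c),62))
```

```text
n0 [585.  -66.6  17. ] (np.float64(160.5412892079889), np.float64(19.141749960165814)) [584.9 -67.3  17. ] (np.float64(162.3343831301098), np.float64(18.946245559561955)) (array([584.7, -66.7,  17.5]), np.float64(0.36945039482119746))
n1 [550.3 -57.2  17. ] (np.float64(163.301687278505), np.float64(55.00331340395136)) [540.6 -54.1  17. ] (np.float64(163.1329789494099), np.float64(65.1553437490502)) (array([548.6, -59.3,   9.3]), np.float64(6.169060207599928))
w0 [550.4 -56.4   3. ] (np.float64(162.43495167971415), np.float64(55.144916020265335)) [548.4 -58.4   3. ] (np.float64(165.0409753636131), np.float64(56.51313903142404)) (array([549.2, -57.1,   3.6]), np.float64(2.8295764832784482))
w1 [522.6 -48.9   3. ] (np.float64(163.30410971931664), np.float64(83.91273616150507)) [523.4 -48.8   3. ] (np.float64(163.09276691923935), np.float64(83.22290514131154)) (array([522.9, -48.7,   3.3]), np.float64(0.6700595524825531))
[[141.   63.9]
 [125.4  70.2]
 [118.8  85.7]
 [125.4 101.4]
 [141.2 108. ]
 [157.1 101.5]
 [163.5  85.9]
 [156.8  70.4]]
[566.6  46.6 110. ] (np.float64(106.91204451756568), np.float64(124.99196045534933))
[550.6  39.6 110. ] (np.float64(114.93131487202919), np.float64(124.19821089625182))
blue [543.5 215.   62. ]
blue [534.8 146.5  62. ]
blue [510.3 152.5  62. ]
blue [520.4 218.   62. ]
blueS [533.9 154.6  62. ]
blueS [511.9 155.5  62. ]
blueS [520.9 220.7  62. ]
blueS [540.6 217.4  62. ]
```

The views agree: hub (603,-73), empty arm at 110.8°, pointer at 163.3° and bracket eye (527.5,185.6). The arm has to turn about +52.5°. I'll move above the empty arm and grip it at about 68 mm radius.

```bash
python3 -m pendant '[0.7,34.6,46,-1.5,84.4,0.7,34.6,46,-1.5,84.4,0.7,34.6,46,-1.5,84.4,0.7,34.6,46,-1.5,84.4,0.7,34.6,46,-1.5,84.4,0.7,34.6,46,-1.5,84.4,0.7,34.6,46,-1.5,84.4,0.7,34.6,46,-1.5,84.4,0.7,34.6,46,-1.5,84.4,0.7,34.6,46,-1.5,84.4]' 30
python3 -c "
from workcell import monitor as m;import numpy as np
s=m.read_state();print(s['joint_positions'],s['tool_pos'],np.degrees(np.arctan2(s['eef_rot'][1,1],s['eef_rot'][0,1])),s['time_s'])"
```

```text
time_s: 1.1
tool_pos: [534.2, -68.6, 231.3]
eef_rot: [[-0.361, 0.933, -0.002], [0.933, 0.361, -0.001], [0.0, -0.002, -1.0]]
force: [1.1, -0.3, -0.1]
finger_gap: 59.8
[-1.27076364e-01  2.90872018e-01 -1.31762137e-01  1.15024361e+00
 -1.09952804e-03  1.07486801e+00] [534.1517374  -68.58544422 231.26971674] 21.13372750361753 1.1
```

```bash
python3 -m pendant '[0.7,4.5,5.9,0,-0.3,0.7,4.5,5.9,0,-0.3,0.7,4.5,5.9,0,-0.3,0.7,4.5,5.9,-3,-0.3,0.7,4.5,5.9,-6,-0.3,0.7,4.5,5.9,-6,-0.3,0.7,4.5,5.9,-6,-0.3]'
python3 - <<'E'
from h import *
from workcell import monitor as m
s=m.read_state();print(s['tool_pos'],np.degrees(np.arctan2(s['eef_rot'][1,1],s['eef_rot'][0,1])),s['time_s'])
for n in("side","top"): cv2.imwrite(f"pics/{n}1.png",cams.grab_frame(n))
a=cv2.imread("pics/side1.png")[130:280,200:360];b=cv2.imread("pics/top1.png")[130:280,240:400]
cv2.imwrite("pics/c1.png",cv2.resize(np.hstack([a,b]),None,fx=2.5,fy=2.5,interpolation=2))
E
```

```text
time_s: 1.8
tool_pos: [578.1, -10.2, 171.1]
eef_rot: [[-0.355, 0.935, -0.004], [0.935, 0.355, -0.001], [0.001, -0.004, -1.0]]
force: [1.0, -0.4, 0.6]
finger_gap: 59.7
[578.12233304 -10.19389347 171.12123956] 20.786451717356947 1.8
```

View pics/c1.png

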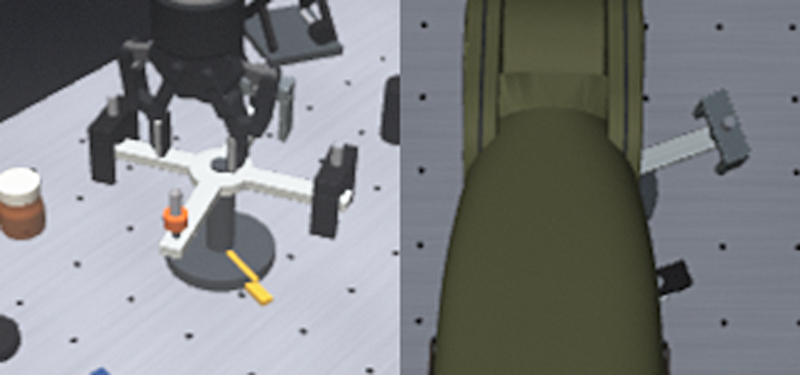

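Fingers straddle the arm just above it. The next move goes down and grips.

```bash
python3 -m pendant '[0.7,0.1,0.1,-3,0,0.7,0.1,0.1,-5.6,0,0.7,0.1,0.1,-5.6,0,0.2,0.1,0.1,-5.6,0,0,0.1,0.1,-5.6,0,0,0.1,0.1,-5.6,0,0,0.1,0.1,-5.6,0,0,0.1,0.1,-5.6,0]' 30
python3 - <<'E'
from workcell import monitor as m
import numpy as np
s=m.read_state();p=s['tool_pos'];y=np.degrees(np.arctan2(s['eef_rot'][1,1],s['eef_rot'][0,1]));print(p,y,s['time_s'],s['force'],s['finger_gap'])
d=p[:2]-[603,-73];r=np.hypot(*d);a=np.arctan2(d[1],d[0]);print(r,np.degrees(a))
for k in range(5,53,5): 
  t=a+np.radians(k);print(k,((r*np.array([np.cos(t),np.sin(t)])-d)/10).round(2))
E
```

```text
time_s: 2.7
tool_pos: [581.9, -9.4, 119.0]
eef_rot: [[-0.354, 0.935, 0.003], [0.935, 0.354, -0.001], [-0.002, 0.002, -1.0]]
force: [-2.6, -0.7, 6.5]
finger_gap: 18.9
[581.90554959  -9.38374596 118.95390833] 20.76239017596954 2.7 [-2.5616984  -0.69821758  6.46201551] 18.883636667571267
67.02241130099145 108.34495344187025
5 [-0.55 -0.21]
10 [-1.07 -0.46]
15 [-1.57 -0.76]
20 [-2.05 -1.11]
25 [-2.49 -1.49]
30 [-2.9  -1.91]
35 [-3.27 -2.36]
40 [-3.6  -2.84]
45 [-3.88 -3.35]
50 [-4.12 -3.89]
```

Run:
```python
from h import *
from workcell import monitor as m
cv2.imwrite("pics/side2.png",cams.grab_frame("side"))
s=m.read_state();print(s['tool_pos'],s['force'],s['finger_gap'])
crop("pics/side2.png","pics/c2.png",220,140,130,100,6)
```

```text
[581.91794362  -9.38204818 118.96139822] [-1.3337467  -1.08199083  6.01243561] 19.340866892836274
```

View pics/c2.png

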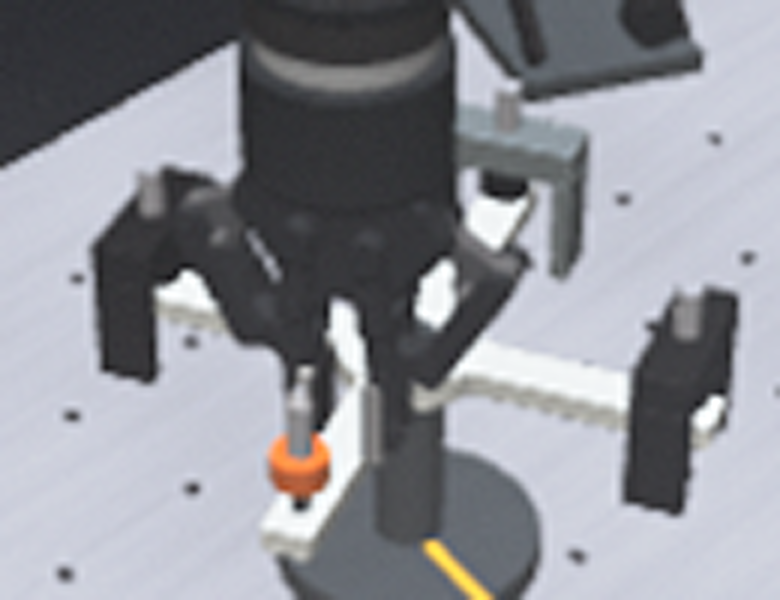

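```bash
python3 -m pendant '[0,-0.55,-0.21,0,5,0,-1.07,-0.46,0,10,0,-1.57,-0.76,0,15,0,-2.05,-1.11,0,20,0,-2.49,-1.49,0,25,0,-2.9,-1.91,0,30,0,-3.27,-2.36,0,35,0,-3.6,-2.84,0,40,0,-3.88,-3.35,0,45,0,-4.12,-3.89,0,50]'
python3 - <<'E'
from h import *
from workcell import monitor as m
cv2.imwrite("pics/side3.png",cams.grab_frame("side"))
cv2.imwrite("pics/top3.png",cams.grab_frame("top"))
s=m.read_state();p=s['tool_pos'];y=np.degrees(np.arctan2(s['eef_rot'][1,1],s['eef_rot'][0,1]));print(p,y,s['time_s'],s['force'],s['finger_gap'])
d=p[:2]-[603,-73];r=np.hypot(*d);a=np.arctan2(d[1],d[0]);print(r,np.degrees(a))
a=cv2.imread("pics/side3.png")[130:280,200:360];b=cv2.imread("pics/top3.png")[130:280,240:400]
cv2.imwrite("pics/c3.png",cv2.resize(np.hstack([a,b]),None,fx=2.5,fy=2.5,interpolation=2))
E
```

```text
time_s: 3.75
tool_pos: [543.2, -48.1, 119.1]
eef_rot: [[-0.945, 0.326, 0.008], [0.326, 0.945, 0.002], [-0.007, 0.005, -1.0]]
force: [6.0, 0.7, -9.6]
finger_gap: 18.7
[542.82855885 -49.05863051 119.06851952] 70.84231093748134 3.85 [ 5.09107108 -1.79580346 -8.1987403 ] 18.980892087775743
64.75948967965435 158.30308692183905
```

View pics/c3.png

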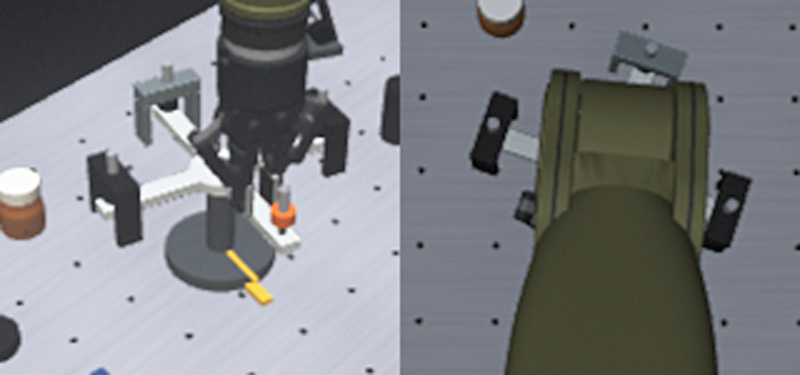

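```bash
cat > ang.py <<'E'
from h import *
def a(p,h=(603,-73)):
    d=p[:2]-np.array(h);return np.round([np.degrees(np.arctan2(d[1],d[0])),np.hypot(*d)],2)
E
python3 - <<'E'
from ang import *
T=lambda x,y:(240+(x-400)/2.5,130+y/2.5)
P=[atz("top",*T(*c),164) for c in[(492,124),(731,204),(651,47)]]
for p,o in zip(P,(90,-90,180)): print(p,a(p),a(p)[0]+o)
d=P[0]-P[1];print("line", np.degrees(np.arctan2(d[1],d[0]))+90, (P[0]+P[1])/2)
crop("pics/top3.png","pics/c4.png",260,130,140,100,5.5)
crop("pics/side3.png","pics/c5.png",230,160,120,90,6)
E
```

```text
[637.4515295   32.55669943 164.        ] [ 71.92 111.04] 161.92000000000002
[ 567.5633677  -175.49123863  164.        ] [-109.07  108.44] -199.07
[ 707.53000678 -107.41822407  164.        ] [-18.22 110.05] 161.78
line 161.43159742558743 [602.5074486 -71.4672696 164.       ]
```

View pics/c4.png

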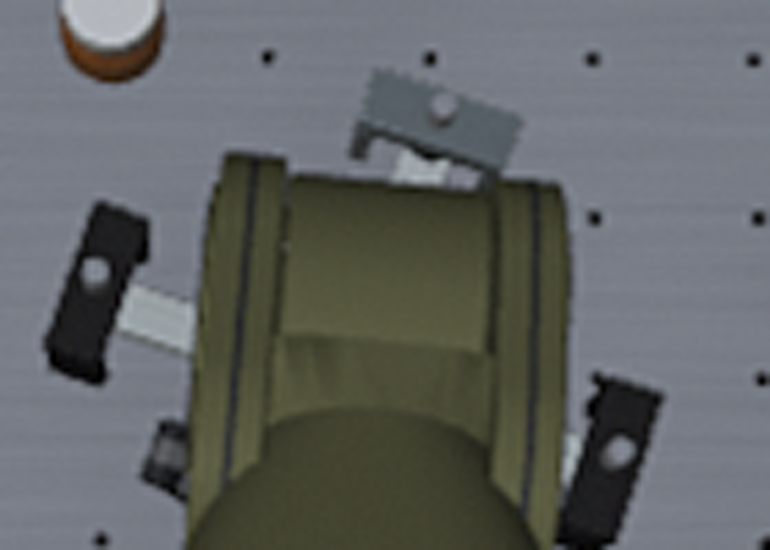

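View pics/c5.png

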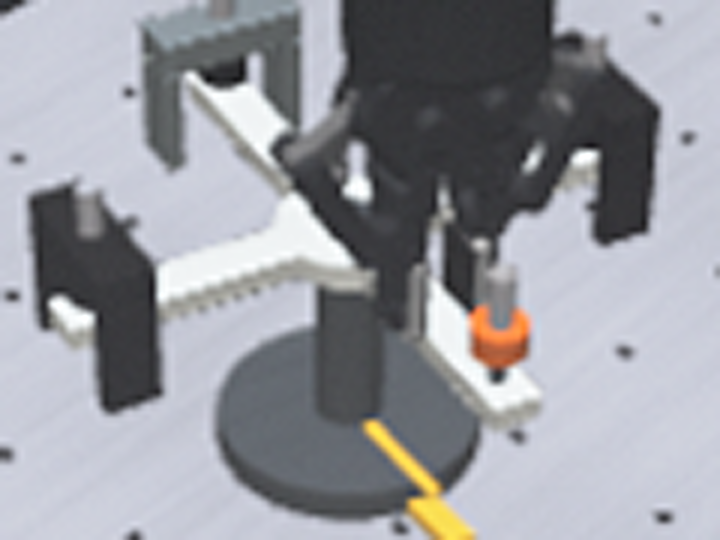

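```bash
python3 -m pendant '[0,-0.06,-0.2,0,2,0,-0.1,-0.3,0,2,0,-0.1,-0.3,0,2,0,-0.1,-0.3,0,2]'
python3 - <<'E'
from ang import *
from workcell import monitor as m
cv2.imwrite("pics/top4.png",cams.grab_frame("top"))
s=m.read_state();p=s['tool_pos'];y=np.degrees(np.arctan2(s['eef_rot'][1,1],s['eef_rot'][0,1]));print(p,y,s['time_s'],s['force'],s['torque'],a(p))
crop("pics/top4.png","pics/c6.png",260,130,140,100,5.5)
E
```

```text
time_s: 4.25
tool_pos: [542.3, -50.9, 119.1]
eef_rot: [[-0.956, 0.295, 0.008], [0.295, 0.956, 0.003], [-0.007, 0.005, -1.0]]
force: [1.4, 5.4, -6.0]
finger_gap: 18.5
[542.31046878 -50.87331927 119.06951555] 72.8682693590884 4.3 [ 2.78850956  4.86255852 -5.16371681] [ 0.87637434 -0.36538455  0.07356138] [159.97  64.6 ]
```

View pics/c6.png

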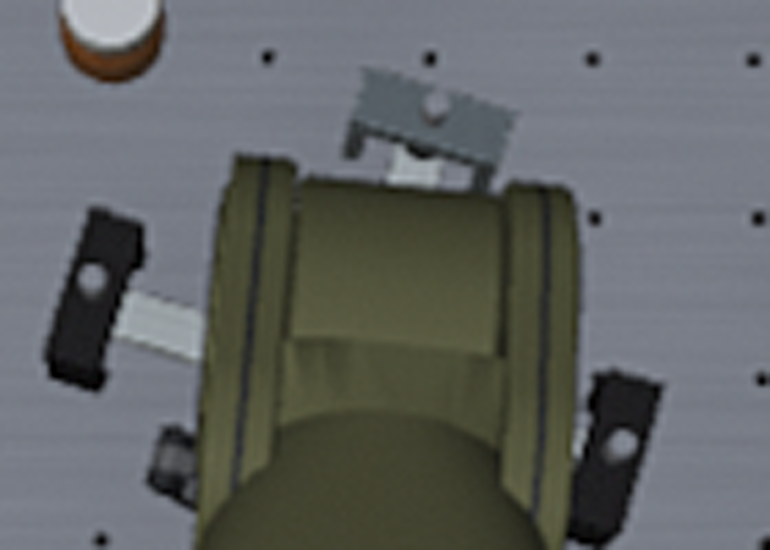

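```bash
python3 -m pendant '[0,0,0,0,0,0.6,0,0,0,0,0.6,0,0,0,0,0.6,0,0,0,0,0.6,0,0,4,0,0.6,0,0,8,0,0.6,-1.5,9,11,-40,0.6,-1.5,15,11,-80,0.6,-1.5,23,11,-80,0.6,-1.5,23,11,-80]'
python3 -m pendant '[0.6,0,10,0,-15,0.6,0,10,0,-15,0.6,0,10,0,-25,0.6,0,10,0,-25]'
python3 - <<'E'
from ang import *
from workcell import monitor as m
for n in("side","top"): cv2.imwrite(f"pics/{n}5.png",cams.grab_frame(n))
s=m.read_state();p=s['tool_pos'];y=np.degrees(np.arctan2(s['eef_rot'][1,1],s['eef_rot'][0,1]));print(p,y,s['time_s'],s['force'],s['finger_gap'])
crop("pics/top5.png","pics/c7.png",260,130,140,120,5)
crop("pics/side5.png","pics/c8.png",220,150,150,110,5)
E
```

```text
time_s: 5.3
tool_pos: [529.5, 128.6, 226.9]
eef_rot: [[-0.659, 0.752, 0.01], [0.752, 0.659, -0.002], [-0.008, 0.007, -1.0]]
force: [0.0, -1.4, -0.1]
finger_gap: 51.2
time_s: 5.7
tool_pos: [529.5, 230.3, 227.1]
eef_rot: [[-0.281, 0.96, 0.01], [0.96, 0.281, -0.006], [-0.008, 0.007, -1.0]]
force: [0.4, -0.2, -0.7]
finger_gap: 51.2
[529.43614999 228.11259051 227.01500125] 16.326051146988686 5.8 [ 0.51069744 -0.4662226   0.27751167] 51.4495895043991
```

View pics/c7.png

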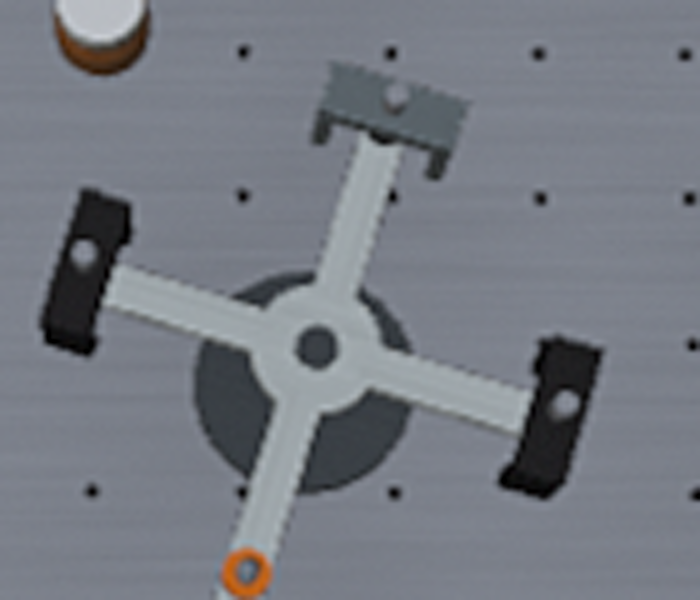

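View pics/c8.png

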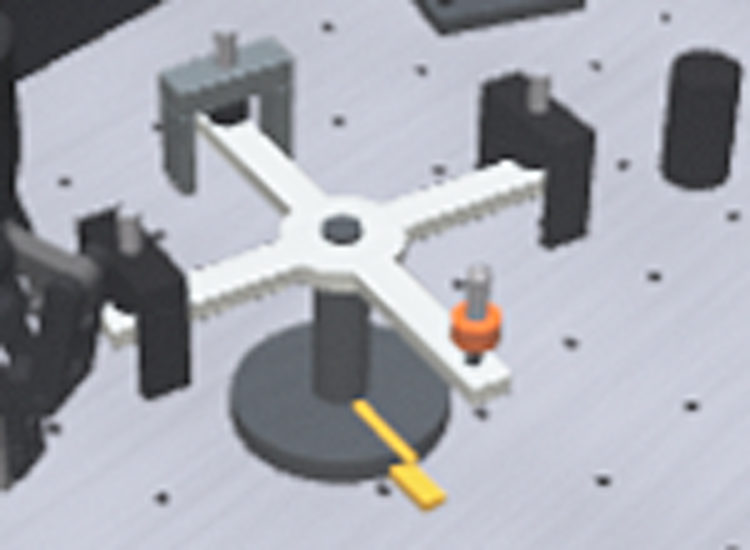

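View pics/top5.png

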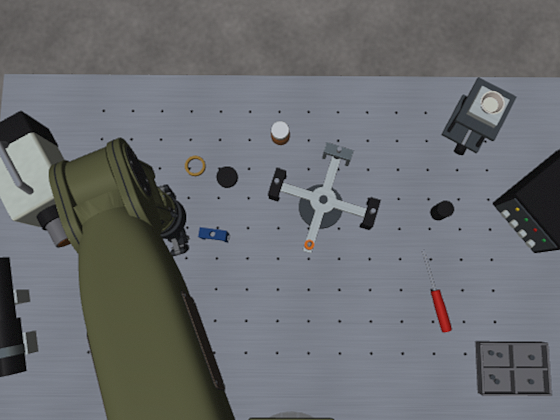

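Run:
```python
from ang import *
T=lambda x,y:(260+x/5,130+y/5)
S=lambda x,y:(220+x/5,150+y/5)
t,e=tri(S(480,269),T(247,570));print("tip",t,e,a(t))
P=[atz("top",*T(*c),164) for c in[(84,252),(565,404),(396,97)]]
for p,o in zip(P,(90,270,180)): print(a(p)[0]+o)
d=P[0]-P[1];print("line", np.degrees(np.arctan2(d[1],d[0]))+90, (P[0]+P[1])/2)
for z in(155,158,161,164,166):print(z,atz("top",*T(247,570),z),atz("side",*S(480,269),z))
print("armend",[a(atz("side",*S(*c),110)) for c in[(511,376),(475,391)]])
print("sleeve top/bot top cam", atz("top",*T(246,574),135))
# predicted pointer tip and arm in side
for ang_ in(162,163,164,165):
  u=np.array([np.cos(np.radians(ang_)),np.sin(np.radians(ang_))]);H=np.array([603,-73])
  f=lambda r,z:(proj("side",[*(H+r*u),z])[0]-[220,150])*5
  print(ang_,f(125,110),f(84,3),f(19,17),f(110,110), (proj("top",[*(H+110*u),160])[0]-[260,130])*5)
```

```text
tip [496.63205726 -38.89115148 161.45156311] 0.48191201629679714 [162.22 111.7 ]
162.8
162.03
162.89
line 162.4184929315282 [602.494888   -72.14334594 164.        ]
155 [497.35878738 -38.98737148 155.        ] [501.47824918 -45.88100939 155.        ]
158 [497.11373843 -38.87973938 158.        ] [499.12815849 -42.68815102 158.        ]
161 [496.86868948 -38.77210728 161.        ] [496.77806781 -39.49529264 161.        ]
164 [496.62364053 -38.66447518 164.        ] [494.42797713 -36.30243427 164.        ]
166 [496.46027456 -38.59272045 166.        ] [492.86125    -34.17386202 166.        ]
armend [array([166.16, 127.86]), array([157.61, 128.45])]
sleeve top/bot top cam [497.22516512 -39.26203696 135.        ]
162 [490.01443246 379.68053177] [430.58404643 504.63691345] [359.86430977 405.13613566] [470.95163003 360.67962706] [247.4603222  566.68256521]
163 [494.17046434 378.03242512] [433.17218978 503.55742243] [360.44026634 404.91097399] [474.58784021 359.25792526] [251.70570085 568.0363127 ]
164 [498.26893222 376.33912609] [435.72762001 502.44756747] [361.00976753 404.67928249] [478.17512319 357.79690199] [255.97427336 569.31613545]
165 [502.308436   374.60139954] [438.24949535 501.30778778] [361.57263643 404.44113642] [481.71226694 356.29719014] [260.26468851 570.52161213]
```

```bash
python3 -m pendant '[0.6,-0.2,-4.25,0,-12,0.6,-0.2,-4.25,-2,-23.8,0.6,-0.2,-4.25,-6,-23.8,0.6,-0.2,-4.25,-10,-23.8,0.6,-0.2,-4.25,-13,-23.8,0.6,-0.2,-4.25,-13,-23.8]' 60
python3 - <<'E'
from ang import *
from workcell import monitor as m
for n in("side",): cv2.imwrite(f"pics/{n}6.png",cams.grab_frame(n))
s=m.read_state();p=s['tool_pos'];y=np.degrees(np.arctan2(s['eef_rot'][1,1],s['eef_rot'][0,1]));print(p,y,s['time_s'],s['force'],s['finger_gap'])
crop("pics/side6.png","pics/c9.png",180,220,110,100,6)
E
```

```text
time_s: 6.4
tool_pos: [523.8, 182.5, 93.2]
eef_rot: [[0.131, 0.991, -0.003], [0.991, -0.131, -0.013], [-0.013, -0.001, -1.0]]
force: [-1.1, 0.2, 0.4]
finger_gap: 51.5
[525.62471607 183.44845049  95.64482306] -7.51536733350447 6.45 [-0.49247929 -0.02627069  0.95556458] 51.07387313746731
```

View pics/c9.png

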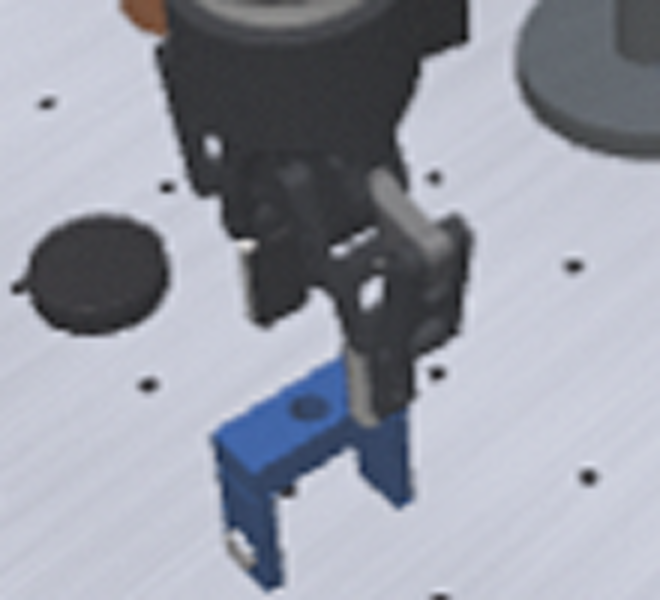

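```bash
python3 -m pendant '[0.6,0.2,0.2,-2,0,0.6,0.2,0.2,-3.9,0,0.6,0.2,0.2,-3.9,0,0.6,0.2,0.2,-3.9,0,0.3,0.2,0.2,-3.9,0,0,0.2,0.2,-3.9,0,0,0.2,0.2,-3.9,0,0,0.2,0.2,-3.9,0]' 60
python3 - <<'E'
from ang import *
from workcell import monitor as m
for n in("side",): cv2.imwrite(f"pics/{n}7.png",cams.grab_frame(n))
s=m.read_state();p=s['tool_pos'];y=np.degrees(np.arctan2(s['eef_rot'][1,1],s['eef_rot'][0,1]));print(p,y,s['time_s'],s['force'],s['torque'],s['finger_gap'])
crop("pics/side7.png","pics/c10.png",180,220,110,100,6)
E
```

```text
time_s: 7.25
tool_pos: [529.0, 185.9, 58.5]
eef_rot: [[0.131, 0.991, 0.004], [0.991, -0.131, -0.011], [-0.01, 0.005, -1.0]]
force: [-0.3, -0.9, 6.6]
finger_gap: 23.0
[529.01002369 185.87442555  58.53165177] -7.50620311514255 7.3 [ 0.11003585 -0.06644346  6.43462589] [-0.11463895  0.12583023 -0.03771976] 22.590125776376208
```

View pics/c10.png

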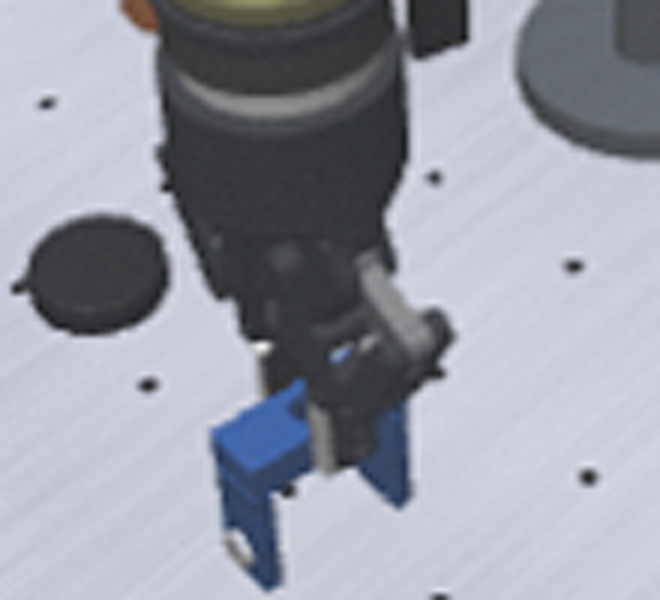

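```bash
python3 -m pendant '[0,0,0,3,0,0,0,0,8,0,0,0,0,13,0,0,0,0,18,0,0,0,0,18,0]'
python3 - <<'E'
from ang import *
from workcell import monitor as m
for n in("side","top"): cv2.imwrite(f"pics/{n}8.png",cams.grab_frame(n))
s=m.read_state();p=s['tool_pos'];y=np.degrees(np.arctan2(s['eef_rot'][1,1],s['eef_rot'][0,1]));print(p,y,s['time_s'],s['force'],s['torque'],s['finger_gap'])
crop("pics/side8.png","pics/c11.png",170,120,120,110,6)
E
```

```text
time_s: 7.8
tool_pos: [533.1, 187.4, 246.8]
eef_rot: [[0.131, 0.991, 0.018], [0.991, -0.13, -0.006], [-0.003, 0.019, -1.0]]
force: [1.4, 1.6, -1.0]
finger_gap: 22.6
[529.89458808 186.24560386 240.32586229] -7.49526578521154 7.9 [ 0.02806527 -0.16075619 -0.9467633 ] [ 0.02330486  0.03894761 -0.00052109] 22.715515867997958
```

View pics/c11.png

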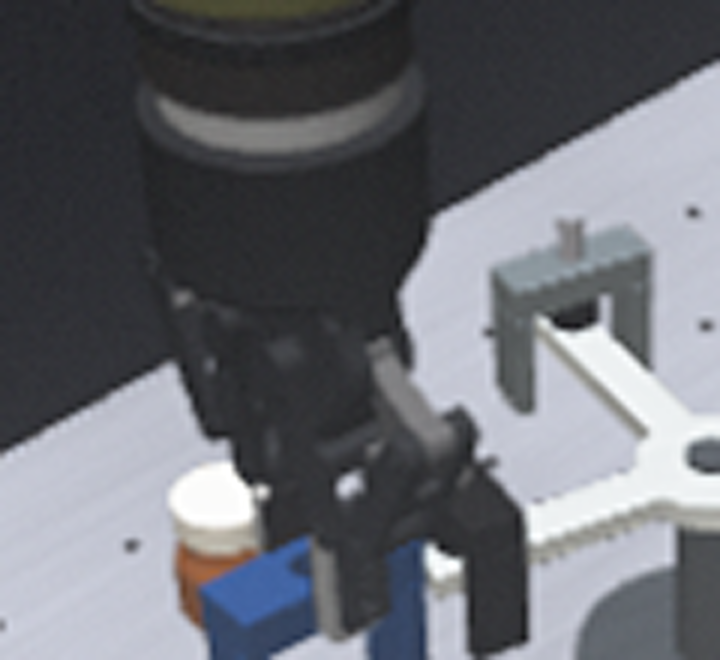

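Run:
```python
from ang import *
p=np.array([529.9,186.2,240.3]);y=np.radians(-7.5)
ex=np.array([np.cos(y),np.sin(y),0]);ey=np.array([-np.sin(y),np.cos(y),0]);ez=np.array([0,0,1.])
for nm,x,yy,z in[("fl",12,32,3.5),("nl",-12,32,3.5),("hole",0,0,3.5),("holeL",0,6.5,3.5),("legfoot nl",-12,32,-58.5),("footR n",-12,-32,-58.5)]:
  q=proj("side",p+ex*x+ey*yy+ez*z)[0];print(nm,q.round(1),((q-[170,120])*6).round(0))
crop("pics/side8.png","pics/c12.png",190,190,80,80,8)
```

```text
fl [205.1 220.8] [211. 605.]
nl [212.8 227.5] [257. 645.]
hole [224.  216.6] [324. 579.]
holeL [221.  218.1] [306. 588.]
legfoot nl [216.  253.8] [276. 803.]
footR n [244.3 238.5] [446. 711.]
```

View pics/c12.png

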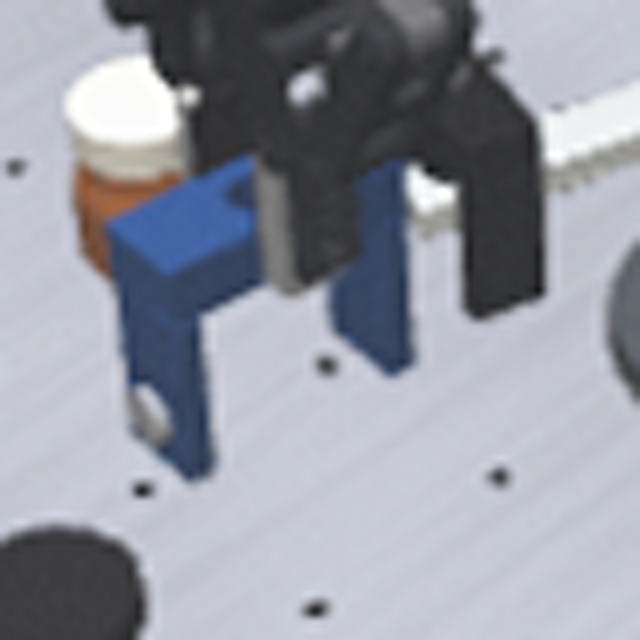

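Run:
```python
from ang import *
from scipy.optimize import least_squares
R=np.array([[0.131,0.991,0.018],[0.991,-0.13,-0.006],[-0.003,0.019,-1]])
p=np.array([533.1,187.4,246.8])
# bracket in tool frame: x_t is ~ +y world, y_t ~ +x world
pts=np.array([[32,12,-3.5],[32,-12,-3.5],[32,-12,58.5],[-32,-12,58.5]])
obs=np.array([[203.75,218.5],[211,224],[213.9,250],[241.5,235.2]])
pr=proj("side",p+pts@R.T);print(pr-obs)
f=lambda d:(proj("side",p+(pts+[d[0],0,d[1]])@R.T)-obs).ravel()
r=least_squares(f,[0,0]);print(r.x,r.fun)
```

```text
[[-0.76447414 -1.10972248]
 [-0.25081074  0.26911829]
 [-0.18872267  0.44342073]
 [ 0.68012973 -0.08428742]]
[-0.31855485  0.52200538] [-0.58217884 -0.95497767 -0.06994585  0.42239554 -0.01797715  0.57415174
  0.82863183  0.05028216]
```

```bash
python3 -m pendant '[0,-0.8,-4,0,-5,0,-1.5,-8.5,0,-10,0,-2.2,-13,0,-10,0,-2.8,-17.5,0,-10,0,-3.1,-20.5,0,-10,0,-3.24,-22.2,0,-10,0,-3.24,-22.6,0,-10,0,-3.24,-22.6,0,-10,0,-3.24,-22.6,-1.5,-10,0,-3.24,-22.6,-1.5,-10]'
python3 - <<'E'
from ang import *
from workcell import monitor as m
s=m.read_state();p=s['tool_pos'];y=np.degrees(np.arctan2(s['eef_rot'][1,1],s['eef_rot'][0,1]));print(p,y,s['time_s'],s['force'],s['torque'],s['finger_gap'])
print(s['eef_rot'].round(3))
for n in("side","top"): cv2.imwrite(f"pics/{n}9.png",cams.grab_frame(n))
s=m.read_state();print(s['tool_pos'])
crop("pics/side9.png","pics/c13.png",260,140,120,110,6)
E
```

```text
time_s: 8.9
tool_pos: [496.0, -38.5, 223.2]
eef_rot: [[0.299, 0.954, 0.002], [0.954, -0.299, -0.01], [-0.009, 0.005, -1.0]]
force: [-1.0, 0.2, -2.0]
finger_gap: 22.4
[496.04822098 -38.50062055 223.19610495] -17.409100441984393 8.9 [-0.97643303  0.16401106 -2.00340682] [ 0.05966419 -0.00601037 -0.0128742 ] 22.37500490841815
[[ 0.299  0.954  0.002]
 [ 0.954 -0.299 -0.01 ]
 [-0.009  0.005 -1.   ]]
[497.00009026 -38.71429824 224.75639708]
```

View pics/c13.png

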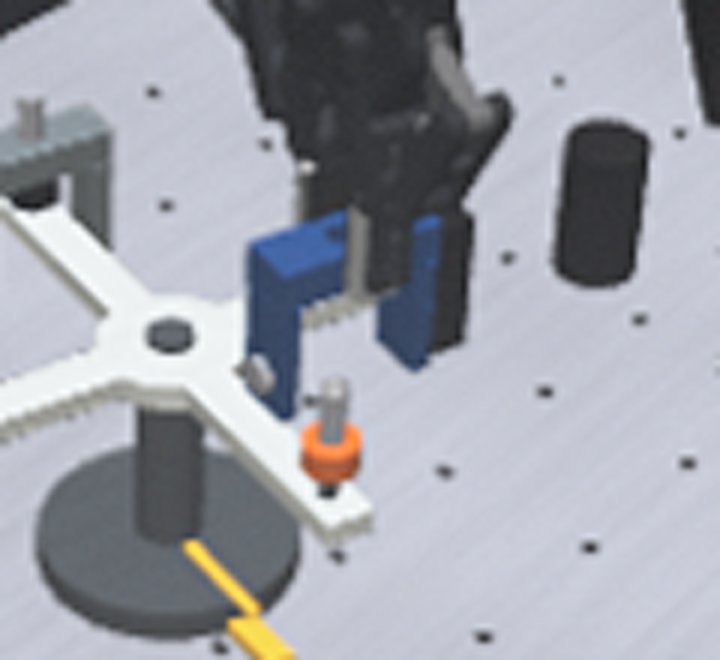

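View pics/top9.png

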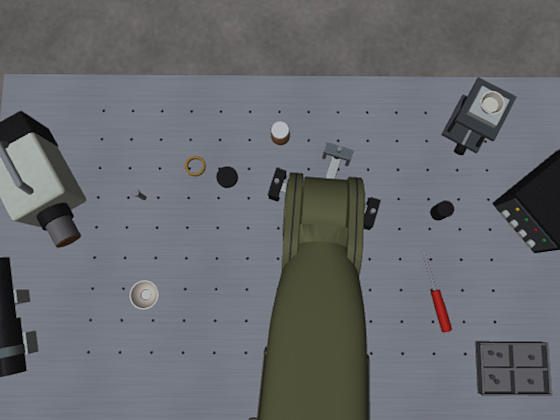

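```bash
python3 -m pendant '[0,0.02,-0.04,-1,0,0,0.02,-0.04,-2.2,0,0,0.02,-0.04,-3,0,0,0.02,-0.04,-3,0,0,0.02,-0.04,-3,0]'
python3 - <<'E'
from ang import *
from workcell import monitor as m
for n in("side",): cv2.imwrite(f"pics/{n}10.png",cams.grab_frame(n))
s=m.read_state();p=s['tool_pos'];y=np.degrees(np.arctan2(s['eef_rot'][1,1],s['eef_rot'][0,1]));print(p,y,s['time_s'],s['force'],s['torque'],s['finger_gap'])
crop("pics/side10.png","pics/c14.png",280,150,80,80,8)
np.save("R.npy",s['eef_rot'])
E
```

```text
time_s: 9.5
tool_pos: [497.1, -39.0, 194.7]
eef_rot: [[0.299, 0.954, 0.004], [0.954, -0.299, -0.01], [-0.008, 0.007, -1.0]]
force: [-0.6, -0.3, -1.3]
finger_gap: 22.9
[497.45282533 -39.03555073 195.03775617] -17.395319224695434 9.55 [ 0.01367199 -0.06140637 -1.16812827] [ 0.01118988 -0.03470255 -0.04879106] 22.67389511320003
```

View pics/c14.png

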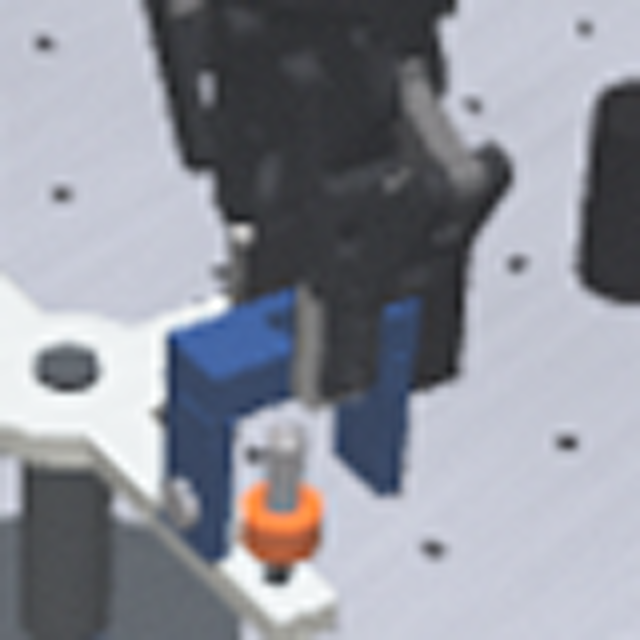

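Run:
```python
from ang import *
from scipy.optimize import least_squares
R=np.load("R.npy");p=np.array([497.3,-39.0,194.9])
pts=np.array([[32,12,-3.5],[32,-12,-3.5],[32,-12,58.5],[-32,-12,58.5]])
obs=np.array([[170,333],[213,383],[217,560],[402,488]])/8+[280,150]
f=lambda d:(proj("side",p+[d[0],d[1],0]+(pts)@R.T)-obs).ravel()
print(f([0,0]));r=least_squares(f,[0,0]);print(r.x,r.fun)
q=p+[*r.x,0]
for z in(155,161,166):
  print(z,(proj("side",[q[0],q[1],z])[0]-[280,150])*8,(proj("side",[p[0],p[1],z])[0]-[280,150])*8)
```

```text
[-0.88024181 -0.39854733  0.14040424 -0.63816428 -1.30335565  0.68531076
  0.30233241 -0.0869688 ]
[-0.87165462 -0.37180223] [-4.40056084e-01 -3.12418141e-01  5.89617407e-01 -5.49048275e-01
 -8.72145164e-01  7.76493083e-01  7.28092861e-01 -3.63453132e-04]
155 [287.68310592 449.08407981] [284.24596138 448.3886096 ]
161 [288.74532146 431.14212451] [285.2950199  430.44827313]
166 [289.63611258 416.08749985] [286.17477571 415.39503396]
```

```bash
python3 -m pendant '[0,0,0,-0.8,0,0,0,0,-1.4,0,0,0,0,-1.8,0,0,0,0,-2.1,0,0,0,0,-2.4,0,0,0,0,-2.5,0,0,0,0,-2.5,0]'
```

```text
time_s: 10.25
tool_pos: [497.4, -39.0, 169.9]
eef_rot: [[0.299, 0.954, 0.005], [0.954, -0.299, -0.01], [-0.008, 0.007, -1.0]]
force: [-0.6, 0.7, -0.9]
finger_gap: 22.5
```

```bash
python3 -m pendant '[0,0,0,-0.2,0,0,0,0,-0.4,0,0,0,0,-0.6,0,0,0,0,-0.8,0,0,0,0,-0.8,0]'
python3 - <<'E'
from ang import *
for n in("side",): cv2.imwrite(f"pics/{n}11.png",cams.grab_frame(n))
crop("pics/side11.png","pics/c15.png",280,150,80,80,8)
E
```

```text
time_s: 10.75
tool_pos: [497.2, -39.0, 161.6]
eef_rot: [[0.299, 0.954, 0.004], [0.954, -0.299, -0.01], [-0.008, 0.007, -1.0]]
force: [-0.5, -0.4, -1.1]
finger_gap: 22.7
```

View pics/c15.png

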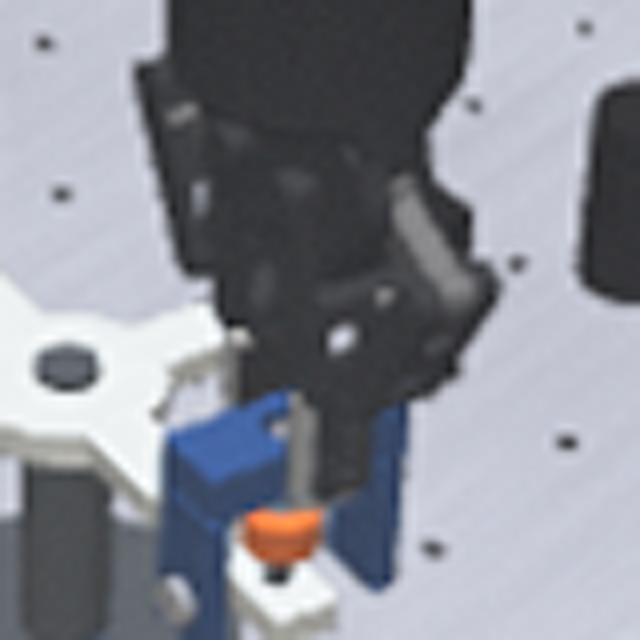

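```bash
python3 -m pendant '[0,0,0,-0.3,0,0,0,0,-0.6,0,0,0,0,-0.9,0,0,0,0,-1.1,0,0,0,0,-1.1,0]'
```

```text
time_s: 11.3
tool_pos: [496.9, -39.0, 150.3]
eef_rot: [[0.299, 0.954, 0.003], [0.954, -0.299, -0.01], [-0.008, 0.006, -1.0]]
force: [0.2, -0.2, -0.4]
finger_gap: 22.5
```

```bash
python3 -m pendant '[0,0,0,-0.1,0,0,0,0,-0.2,0,0,0,0,-0.3,0,0,0,0,-0.4,0,0,0,0,-0.5,0,0,0,0,-0.6,0,0,0,0,-0.6,0]'
```

```text
time_s: 12.0
tool_pos: [497.1, -39.1, 145.3]
eef_rot: [[0.299, 0.954, 0.004], [0.954, -0.299, -0.01], [-0.008, 0.007, -1.0]]
force: [-1.8, 0.5, 4.9]
finger_gap: 22.4
```

```bash
python3 -m pendant '[0,0,0,-0.1,0,0,0,0,-0.2,0,0,0,0,-0.3,0,0,0,0,-0.35,0,0,0,0,-0.4,0]'
```

```text
time_s: 12.5
tool_pos: [497.2, -39.1, 142.3]
eef_rot: [[0.299, 0.954, 0.005], [0.954, -0.299, -0.01], [-0.008, 0.008, -1.0]]
force: [-2.2, -0.4, 6.6]
finger_gap: 22.6
```

```bash
python3 -m pendant '[0,0,0,-0.1,0,0,0,0,-0.2,0,0,0,0,-0.3,0,0,0,0,-0.35,0,0,0,0,-0.4,0]'
```

```text
time_s: 13.0
tool_pos: [497.2, -39.1, 139.4]
eef_rot: [[0.299, 0.954, 0.006], [0.954, -0.299, -0.01], [-0.008, 0.009, -1.0]]
force: [-2.2, -0.7, 7.0]
finger_gap: 22.3
```

```bash
python3 -m pendant '[0,0,0,-0.1,0,0,0,0,-0.2,0,0,0,0,-0.3,0,0,0,0,-0.35,0]'
```

```text
time_s: 13.4
tool_pos: [497.2, -39.1, 137.9]
eef_rot: [[0.299, 0.954, 0.007], [0.954, -0.299, -0.01], [-0.008, 0.01, -1.0]]
force: [-5.1, 0.4, 17.6]
finger_gap: 22.7
```

```bash
python3 -m pendant '[0,0,0,-0.1,0,0,0,0,-0.15,0,0,0,0,-0.2,0,0,0,0,-0.2,0]'
```

```text
time_s: 13.8
tool_pos: [497.2, -39.1, 137.9]
eef_rot: [[0.299, 0.954, 0.009], [0.954, -0.299, -0.01], [-0.007, 0.011, -1.0]]
force: [-4.9, 0.9, 15.2]
finger_gap: 22.5
```

```bash
python3 -m pendant '[0,0,0,-0.1,0,0,0,0,-0.2,0,0,0,0,-0.25,0,0,0,0,-0.29,0,0,0,0,-0.29,0]'
python3 - <<'E'
from ang import *
from workcell import monitor as m
s=m.read_state();print(s['tool_pos'],s['force'],s['torque'])
for n in("side",): cv2.imwrite(f"pics/{n}12.png",cams.grab_frame(n))
a_=cv2.imread("pics/side12.png")[180:240,285:345];b=cv2.imread("pics/side10.png")[180:240,285:345]
cv2.imwrite("pics/c16.png",cv2.resize(np.hstack([b,a_]),None,fx=6.5,fy=6.5,interpolation=2))
E
```

```text
time_s: 14.3
tool_pos: [497.2, -39.1, 137.8]
eef_rot: [[0.299, 0.954, 0.01], [0.954, -0.299, -0.011], [-0.007, 0.013, -1.0]]
force: [-7.5, 0.8, 21.6]
finger_gap: 22.8
[497.23052082 -39.08866105 137.77424049] [-7.50327548  0.78094395 21.57974761] [0.09650599 1.56128959 0.03409988]
```

View pics/c16.png

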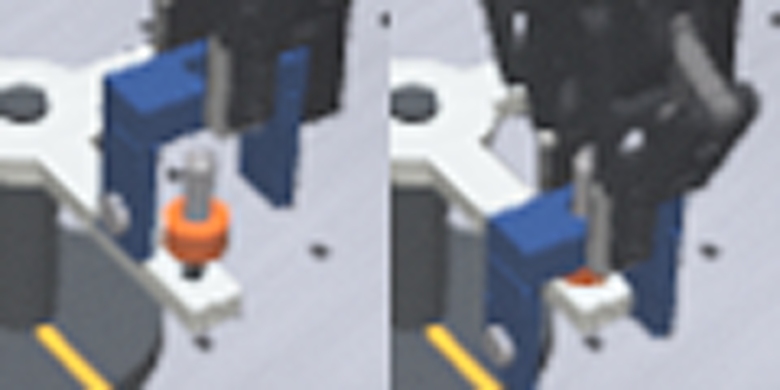

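```bash
python3 -c "
from h import *
crop('pics/side12.png','pics/c17.png',285,195,60,60,10)"
```

```text
(no output)
```

View pics/c17.png

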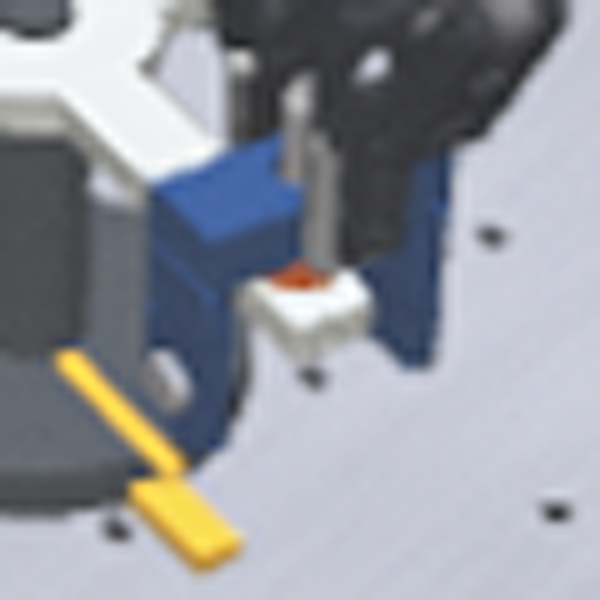

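Run:
```python
from ang import *
c=-C["side"]["R"].T@C["side"]["t"];P=np.array([497.2,-39.1]);u=(c[:2]-P)/np.linalg.norm(c[:2]-P)
f=lambda x:((proj("side",x)[0]-[285,195])*10).round(0)
for z in(109,110,111,112,113,114,115):print("sleeve bottom front",z,f([*(P+11*u),z]))
for z in(159,161,163,165): print("tip",z,f([*P,z]))
y=np.radians(-17.4);ex=np.array([np.cos(y),np.sin(y)]);ey=np.array([-ex[1],ex[0]])
for nm,x,v in[("fl",12,32),("nl",-12,32)]:
  for z in(139,141.3,143):print(nm,z,f([*(P+x*ex+v*ey),z]))
for nm,x,v in[("nlfoot",-12,32),("nRfoot",-12,-32)]:
  for z in(77,79.3,81):print(nm,z,f([*(P+x*ex+v*ey),z]))
print("arm end corners",[f([*(P-15*ex+s*10*ey),110]) for s in(1,-1)])
# initial picture sleeve bottom in side10 crop c14 (8x, origin 280,150)
for z in(119,121,123,125):print("init",z,(proj("side",[*(P+11*u),z])[0]-[280,150])*8)
```

```text
sleeve bottom front 109 [294. 309.]
sleeve bottom front 110 [295. 306.]
sleeve bottom front 111 [295. 302.]
sleeve bottom front 112 [295. 298.]
sleeve bottom front 113 [295. 295.]
sleeve bottom front 114 [295. 291.]
sleeve bottom front 115 [296. 288.]
tip 159 [307.  96.]
tip 161 [307.  88.]
tip 163 [308.  81.]
tip 165 [308.  73.]
fl 139 [147. 187.]
fl 141.3 [147. 179.]
fl 143 [148. 172.]
nl 139 [209. 248.]
nl 141.3 [209. 239.]
nl 143 [209. 233.]
nlfoot 77 [199. 467.]
nlfoot 79.3 [199. 459.]
nlfoot 81 [200. 454.]
nRfoot 77 [438. 370.]
nRfoot 79.3 [439. 362.]
nRfoot 81 [439. 356.]
arm end corners [array([297., 327.]), array([373., 296.])]
init 119 [277.1110414  578.85526951]
init 121 [277.44782757 573.13242912]
init 123 [277.78538405 567.39541748]
init 125 [278.12371323 561.64418579]
```

Home. The sleeve's bottom edge dropped by about 10 mm, and force rose from 7 N to 21.6 N with only 0.1 mm of movement. Next I'll unload, open and retreat straight up.

```bash
python3 -m pendant '[0,0,0,0,0,0,0,0,0,0,0.45,0,0,0,0,0.6,0,0,0,0,0.6,0,0,0,0,0.6,0,0,0,0]'
python3 -m pendant '[0.6,0,0,1,0,0.6,0,0,3,0,0.6,0,0,6,0,0.6,0,0,10,0,0.6,0,0,12,0,0.6,0,0,12,0,0.6,0,20,12,0,0.6,0,20,12,0,0.6,0,20,12,0,0.6,0,20,12,0]'
python3 - <<'E'
from ang import *
from workcell import monitor as m
for n in("side","top"): cv2.imwrite(f"pics/{n}13.png",cams.grab_frame(n))
s=m.read_state();print(s['tool_pos'],s['force'],s['time_s'])
crop("pics/top13.png","pics/c18.png",260,130,140,120,5)
crop("pics/side13.png","pics/c19.png",220,150,150,110,5)
E
```

```text
time_s: 14.95
tool_pos: [497.2, -39.1, 137.5]
eef_rot: [[0.299, 0.954, 0.01], [0.954, -0.299, -0.011], [-0.007, 0.013, -1.0]]
force: [-0.0, 0.6, 0.1]
finger_gap: 51.0
time_s: 15.95
tool_pos: [496.5, 162.4, 256.9]
eef_rot: [[0.3, 0.954, 0.009], [0.954, -0.3, -0.011], [-0.008, 0.012, -1.0]]
force: [0.4, -0.7, -0.5]
finger_gap: 51.1
[496.66034109 166.22979829 256.52725816] [ 0.15796097 -0.94924549 -0.20549336] 16.05
```

View pics/c18.png

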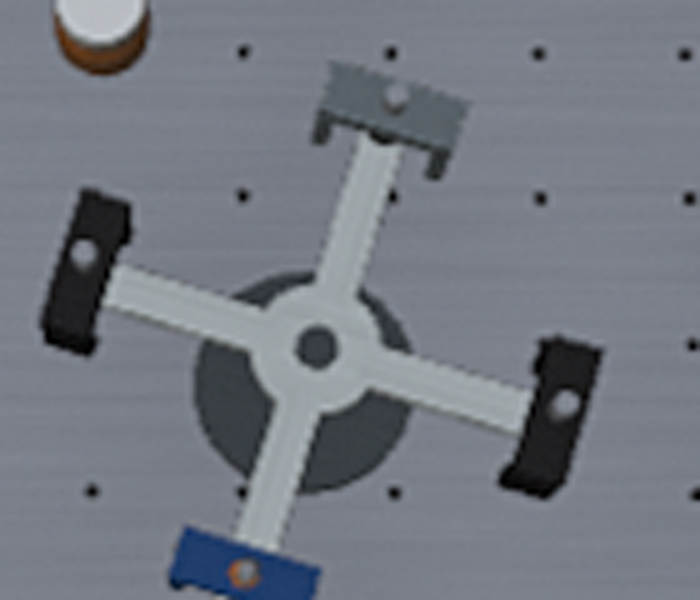

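View pics/c19.png

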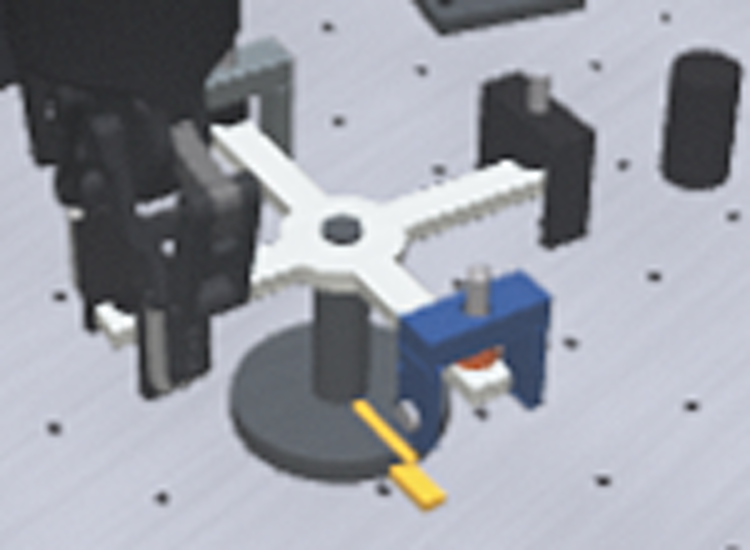

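View pics/top13.png

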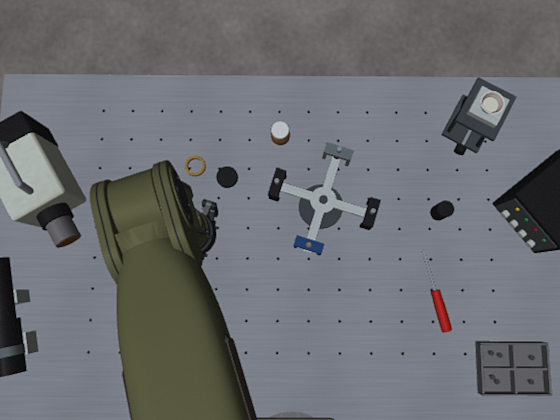

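The blue bracket hangs on the pin, with the tip showing above the bridge at side crop (480,270) and a leg on each side of the arm. The fixed pins are at the same top-view pixels as before the hang, so the tree didn't turn. The visible bystanders are where they were, and the robot is clear.

```bash
python3 -c "
from workcell import workorder;print(workorder.close_job())"
```

```text
the job is handed in; nothing more can be done
None
```

The job is handed in at about 16 s of the 69 s allowed: the empty arm is over the pointer, and the blue bracket hangs on its pin with the sleeve pressed home.

- **Turn:** I gripped the empty arm and turned the tree about 52°. The last pictures put the arm at 162.4–162.9° and the pointer at 163.1–163.3°. That leaves about 0.5° of disagreement, within what I can measure. The tree did not move while the bracket was hung.
- **Hang and press:** The bracket went over the pin without catching. The sleeve slid at about 7 N, then stopped hard: the force rose to 21.6 N upward (about 23 N in all) with only 0.1 mm more movement.
- **Sleeve travel:** The sleeve's bottom edge moved about 10 mm in the pictures. Arm readings from first contact gave only about 7.5 mm, probably because the sleeve had already started to slide. I judged it home from the hard stop and the pictures.
- **Pin height:** My first estimate of the pin tip was about 161 mm above the table. The final views and the stop height agree on about 163 mm.
- **Final check:** The bracket stayed in place after release, the robot touches nothing, and the bystanders in view have not moved. The arm hid the post and dish in the last top picture, so I didn't recheck those two.

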